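Tighten the slotted nut of the cheese-mould press to its pin hole

ROBOT

A 7-joint arm with a two-finger parallel gripper is mounted at the origin on a cart in front of the work surface, level with it; the furniture and walls round the work are solid. World frame = base frame: x ahead of the robot, y to its left, z up, the work surface at z = 0. Lengths are in m, angles in degrees, forces in N, time in s.
With the tool pointing down it reaches from about 0.425 to 0.95 m from the base axis. Payload 16.7 kg.
Tool frame: the origin (TCP) lies midway between the tips of the shut fingers; the grasp point (between the pads) lies 19 mm behind it; z points along the fingers, x is the direction in which the jaws open and shut, and the axes are right-handed (so a half turn about z gives the same grasp; the last joint's range is limited). The gripper opens to 94 mm and grips with 3 to 60 N. Pads are 16 mm wide; open, the fingers measure 119 mm over their backs; the gripper's body (75 mm by 177 mm) begins 78 mm behind the grasp point.
Start: joints at [67.065, 24.414, 4.234, 92.017, -1.954, 63.644, -3.845], TCP at [0.167, -0.654, 0.205] pointing down, gripper open.
Joint ranges: [-163.25, 163.25], [-28.42, 122.38], [-70.27, 78.77], [12.13, 141.07], [-58.53, 238.53], [9.26, 117.41], [-156.51, 156.51]. Speed limits (degrees/s): [108.29, 108.29, 136.94, 136.94, 172.46, 172.46, 172.46].

INTERFACE

Orientations are given as [roll, pitch, yaw] about the fixed x, y, z axes, in that order (R = Rz(yaw) Ry(pitch) Rx(roll)).
In Python, from bench import * gives the robot as it stands.
- The arm moves only by the tool apply_moves, never from a script. Its argument "plan" is a list of rows, each an object of numbers: "hand": the closure, from -1 (fully open) to 1 (shut), so that 0 is half open; "tx", "ty", "tz": the shift along the world's x, y, z in m; "ax", "ay", "az": the turn, a rotation vector about the world's x, y, z in rad. In form: [{"hand": .., "tx": .., "ty": .., "tz": .., "ax": .., "ay": .., "az": ..}, ...]. A call has 1 to 5 rows; each row shifts and turns the commanded pose from where the row before left it; what a row does not reach is not made up. A row lasts 1/12 s, in which the tool goes at most 41.7 mm and 7.16 degrees, less where a joint would pass 70% of its speed; a pose out of reach is approached as far as the arm can. A call with a gripper value outside its range is refused whole. The fingers move at their own pace and stop on an object; "grip_force" is the grip in N (left out, the last holds). Time passes only in rows, so rows that do not move let the fingers close. It gives the time, the measured TCP pose, the force and the opening at its end, in the units of the state.
- get_obs(): the state, without advancing time (a new reading comes with each control period).
- snapshot(name): name is "scene" or "top"; returns the picture (384x512x3 uint8, blue, green, red); there is no depth.
- camera_info(name): a dict with "mtx" (3x3 intrinsics, pixels), "R" (3x3) and "t" (3): a world point X has camera coordinates R X + t. Camera axes: x right, y down, z forward; pixel columns grow to the right and rows downward; lengths in m; the calibration is good to about 2 mm. A picture is of the moment at which its call begins. camera_info takes no time and is no camera call.
- close_job(): hands the job in, once; it reports no verdict.
Trained networks look in the newest picture that a camera, given by its name, has taken for a name from the list of things; names that differ only in an ending like _2 or _b are one class to them, and where a whole thing is asked for, a point or a joint stands for the part that bears it (a point fixed in the world has none). Each returns a list of dicts, best first, with "conf" (0 to 1); they miss things now and then, are a little off and sometimes report something else, mostly with a low value. They report only what shows in the picture. A call takes as long as a camera call.
- outline_of(camera, target): "region" (384x512 bool, what is visible of it) and "box" ([left, top, right, bottom] in pixels, round what is visible of it).
The state is a dict: "time": time; "joint_pos": joint angles; "dq": joint speeds; "effort": joint torques, N m; "eef_pos": TCP position; "tool_rot": TCP orientation; "force": force on the tool from outside, world axes, zero at the start; "moment": the same for the moment, N m; "opening": opening from 0.0 (shut) to 1.0 (fully open).
Only numpy, scipy, OpenCV 4.12 (cv2) and the standard library are available. Lean on these libraries where they do the work, as an engineer would, in place of code of your own. Each camera call takes 0.05 s, during which the arm holds its last target.

TASK

Two small cheese-mould presses stand on the worktop; one already has its split pin through the nut, the other has none. On the press without a pin, tighten the square slotted nut clockwise (seen from above) until its slots first line up with the pin hole through the spindle, so that a pin could be pushed straight through, and let go of it there.

Things in the scene. Friction and masses are not known exactly. Their poses are not given: they have to be found in the camera images.
- nut_mid (a point): The plain steel square castle nut to turn, grasped across two flat sides: 50 x 50 mm, 30 mm high; above, four 17 mm prongs at the corners, 14 mm high, leave a 14 mm slot in the middle of each side. Point on the nut's axis, 22 mm above its underside. Turns with the nut: x, y point square out of the flat sides (along the slots), z up. The spindle, 24 mm thick, ends 28 mm above it.
- pin_hole (a point): Middle of the 7 mm cross hole in that press's spindle, at the height of the nut's slots. Its x axis runs along the hole, z up; a dark line across the spindle's top end shows the hole's direction from above. Fixed to the press, does not turn with the nut.
- slot_nut (a joint): Turn of the nut in rad, growing clockwise from above (tightening); 0: slots in line with the hole. Starts between -1.25 and -0.75 (43 to 72 degrees to go); runs from -1.4 to a stop at 0.5, so it can line up only once. A spring washer stiffens it a little (0.14 to 0.21 N m); it stays where left and does not sink.
- press_open: The press without a split pin, fixed to the worktop; origin under its centre, z up. Wooden foot 132 mm across, perforated metal mould 108 mm across, wooden pressing disc 94 mm across with its top at 80 mm, washers up to 60 mm across to 88 mm, then the nut. The other press is alike, but a ringed split pin goes through its nut, which cannot turn.

How it is judged:
By the outcome, as a careful person would: the job done as asked, in the order asked, and still so for the second after the job is handed in, with the robot touching nothing.
It also fails if it takes over 32 s, if anything falls off the work surface, if the arm or the gripper's body presses on something with over 40 N, if the wrist force passes 120 N, or if a joint passes its speed limit or range.

## Working session

There is one attempt and no reset: what is moved stays moved. The work goes in short steps, Python scripts to look and compute and a tool call to move; the robot and the scene stay as the last step left them, time stands still between calls to the robot, and variables do not carry over. Pictures are saved under pics/ and viewed, and the job is handed in when it is done.

Besides the shell and the picture viewer there is one more tool, called in YAML: its name, and indented under it one key for each argument. apply_moves: Moves the arm, as the interface text tells. Its arguments: {"type":"object","properties":{"plan":{"type":"array","items":{"type":"object","properties":{"hand":{"type":"number"},"tx":{"type":"number"},"ty":{"type":"number"},"tz":{"type":"number"},"ax":{"type":"number"},"ay":{"type":"number"},"az":{"type":"number"}}}},"grip_force":{"type":"number"}},"required":["plan"]}

```bash
mkdir -p pics; python3 - <<'E'
from bench import *
import cv2
for n in ("scene","top"):
    im=snapshot(n); cv2.imwrite(f"pics/{n}0.png",cv2.resize(im,None,fx=1.5,fy=1.5))
    cv2.imwrite(f"pics/{n}0_raw.png",im)
    for t in("press_open","nut_mid"):
        for d in outline_of(n,t): print(n,t,d["conf"],d["box"])
    c=camera_info(n); print(c)
print(get_obs())
E
```

```text
scene press_open 0.7 [270.8, 147.9, 338.6, 240.3]
scene nut_mid 0.65 [288.6, 151.4, 324.2, 185.8]
{'mtx': array([[484.8502031 ,   0.        , 253.47634866],
       [  0.        , 484.8502031 , 193.38671862],
       [  0.        ,   0.        ,   1.        ]]), 'R': array([[-0.4563754 , -0.88967669, -0.0140315 ],
       [-0.44423763,  0.24148638, -0.86274982],
       [ 0.77095682, -0.38750447, -0.50543631]]), 't': array([0.30411637, 0.27706144, 0.53976401])}
top press_open 0.98 [270.8, 163.7, 328.4, 216.8]
top nut_mid 0.69 [289.9, 165.5, 320.6, 200.0]
{'mtx': array([[392.47875593,   0.        , 251.48865101],
       [  0.        , 392.47875593, 184.01771789],
       [  0.        ,   0.        ,   1.        ]]), 'R': array([[ 0.01231   , -0.99989236, -0.00798301],
       [-0.9819376 , -0.01058073, -0.18890896],
       [ 0.18880416,  0.01016429, -0.98196216]]), 't': array([0.07802664, 0.50500914, 0.86088586])}
{'time': 0.3, 'joint_pos': array([67.06606622, 24.42817968,  4.23312411, 92.02859246, -1.95456154,
       63.64222683, -3.84415591]), 'dq': array([-0.00713385, -0.08728536,  0.01473669, -0.16464785, -0.03100801,
        0.10206099,  0.08608058]), 'effort': array([-2.81702723e-04, -9.34640265e+01,  3.65976021e+00, -4.53892601e+01,
       -4.90415900e-02,  1.66787580e-02,  5.82343773e-05]), 'eef_pos': array([ 0.1674461 , -0.65373291,  0.20520874]), 'tool_rot': array([ 1.79999787e+02,  2.69113362e-02, -7.56344641e+01]), 'force': array([-0.33301398,  0.12361437,  0.23393301]), 'moment': array([ 0.00393414, -0.00231544, -0.0382662 ]), 'opening': 1.0027851598267556}
```

View pics/scene0.png

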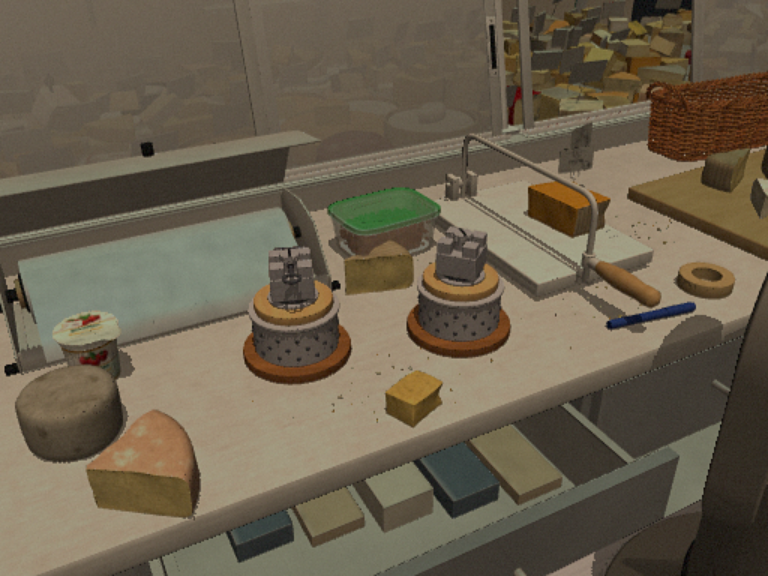

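View pics/top0.png

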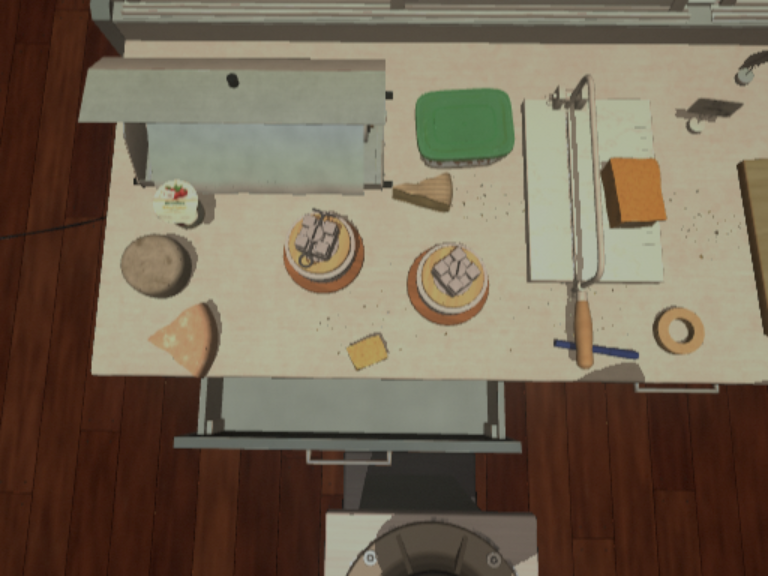

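```bash
python3 - <<'E'
import cv2
a=cv2.imread("pics/top0_raw.png")[150:230,255:345]; cv2.imwrite("pics/t0c.png",cv2.resize(a,None,fx=7,fy=7,interpolation=cv2.INTER_CUBIC))
a=cv2.imread("pics/scene0_raw.png")[140:250,255:350]; cv2.imwrite("pics/s0c.png",cv2.resize(a,None,fx=5,fy=5,interpolation=cv2.INTER_CUBIC))
E
```

```text
(no output)
```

View pics/t0c.png

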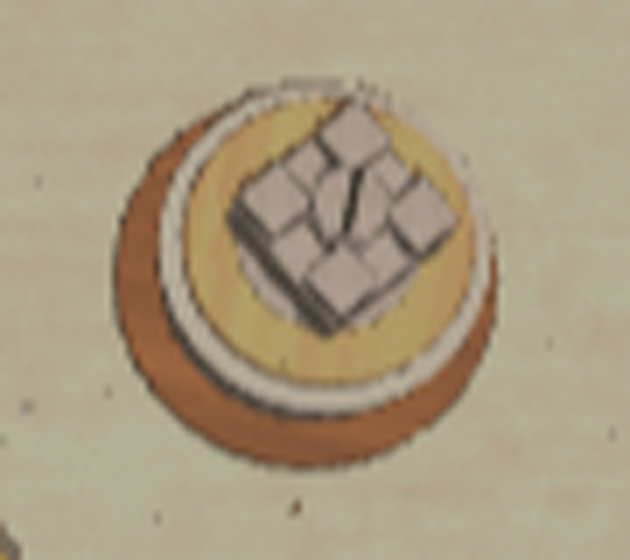

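View pics/s0c.png

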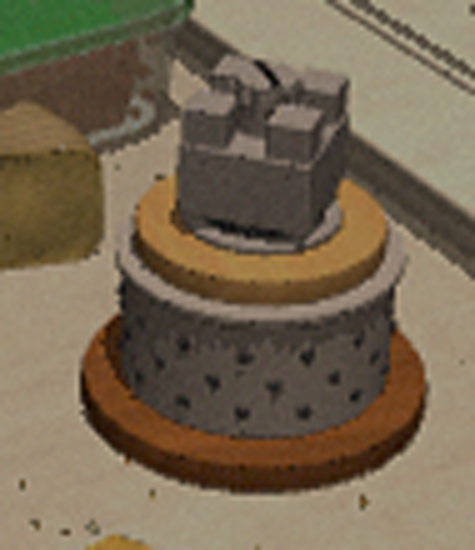

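```bash
cat > h.py <<'E'
import numpy as np, cv2
from bench import *
from scipy.optimize import least_squares
def unproj(c,uv,z):
    d=c["R"].T@np.linalg.inv(c["mtx"])@np.array([uv[0],uv[1],1.]); o=-c["R"].T@c["t"]
    return o+d*(z-o[2])/d[2]
def proj(c,X):
    p=(np.asarray(X)@c["R"].T+c["t"])@c["mtx"].T; return p[:,:2]/p[:,2:]
def draw(name,im,x0,y0,w,h,s,cx,cy,nyaw,hyaw,out):
    c=camera_info(name); a=cv2.resize(im[y0:y0+h,x0:x0+w],None,fx=s,fy=s,interpolation=cv2.INTER_CUBIC)
    f=lambda P:[tuple(np.round((p-[x0-.5,y0-.5])*s-.5).astype(int).tolist()) for p in proj(c,P)]
    R=lambda y:np.array([[np.cos(y),-np.sin(y)],[np.sin(y),np.cos(y)]])
    def P(l,y,z): l=np.array(l)@R(y).T+[cx,cy]; return np.c_[l,np.full(len(l),z)]
    q=f(P([(.025,.025),(-.025,.025),(-.025,-.025),(.025,-.025)],nyaw,.132))
    cv2.polylines(a,[np.array(q)],True,(0,255,0),1)
    for v in (-.008,.008):
        for l in ([(v,-.025),(v,.025)],[(-.025,v),(.025,v)]):
            q=f(P(l,nyaw,.132)); cv2.line(a,q[0],q[1],(0,255,0),1)
    q=f(P([(-.012,0),(.012,0)],hyaw,.138)); cv2.line(a,q[0],q[1],(0,0,255),1)
    t=np.linspace(0,2*np.pi,60); q=f(P(np.c_[np.cos(t),np.sin(t)]*.047,0,.08)); cv2.polylines(a,[np.array(q)],True,(255,0,0),1)
    cv2.imwrite(out,a)
E
python3 - <<'E'
from h import *
ct=camera_info("top"); cs=camera_info("scene")
m=lambda p,o,s:(np.array(p)+.5)/s-.5+o
T=lambda p:m(p,[255,150],7.); S=lambda p:m(p,[255,140],5.)
for k,p in dict(t=(350,97),r=(458,222),b=(328,312),l=(232,212)).items(): print(k,unproj(ct,T(p),.132))
a,b=unproj(ct,T((358,168)),.138),unproj(ct,T((346,235)),.138); print(a,b,(a+b)/2,np.linalg.norm(a-b),np.degrees(np.arctan2(*(a-b)[1::-1])))
for p in [(182,113),(265,160),(272,150)]: pass
sc=[unproj(cs,S(p),.132) for p in ((180,115),(308,147),(350,78))]; print(sc)
a,b=unproj(cs,S((258,62)),.138),unproj(cs,S((278,85)),.138);print(a,b,np.degrees(np.arctan2(*(a-b)[1::-1])))
E
```

```text
t [ 0.53365033 -0.02895226  0.132     ]
r [ 0.49540171 -0.06080514  0.132     ]
b [ 0.46760994 -0.02152724  0.132     ]
l [0.49773919 0.00692478 0.132     ]
[ 0.51034125 -0.03028522  0.138     ] [ 0.48989051 -0.02643735  0.138     ] [ 0.50011588 -0.02836128  0.138     ] 0.020809586313522643 -10.655822623894387
[array([0.49557811, 0.01234953, 0.132     ]), array([ 0.45377573, -0.01343877,  0.132     ]), array([ 0.49154857, -0.05649321,  0.132     ])]
[ 0.50826755 -0.02772966  0.138     ] [ 0.48898168 -0.02377145  0.138     ] -11.598256803881904
```

```bash
python3 - <<'E'
from h import *
r=np.radians
cx,cy=.497,-.0255
draw("top",cv2.imread("pics/top0_raw.png"),270,155,65,60,10,cx,cy,r(41),r(-11),"pics/ov_t.png")
draw("scene",cv2.imread("pics/scene0_raw.png"),265,140,80,70,9,cx,cy,r(41),r(-11),"pics/ov_s.png")
E
```

```text
(no output)
```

View pics/ov_t.png

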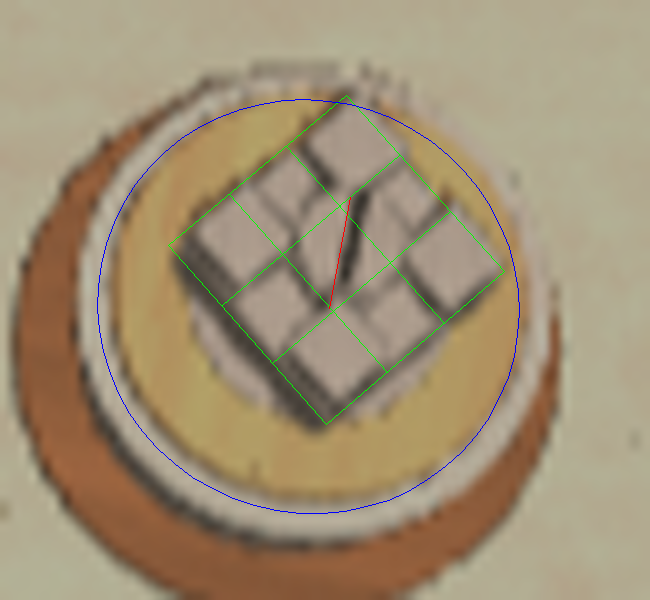

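View pics/ov_s.png

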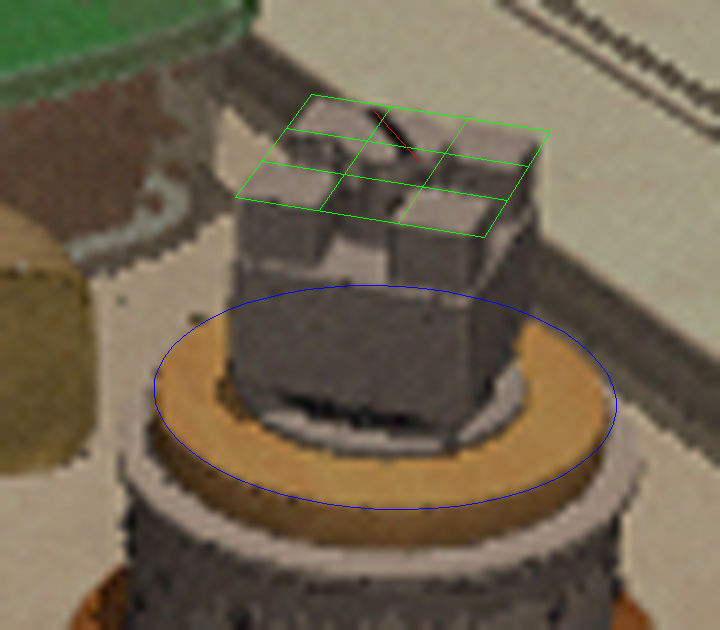

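apply_moves:
  plan:
    - {"hand":-1,"tz":0.03,"az":0.11}
    - {"hand":-1,"tx":0.018,"ty":0.03,"tz":0.03,"az":0.11}
    - {"hand":-1,"tx":0.018,"ty":0.03,"tz":0.02,"az":0.11}
    - {"hand":-1,"tx":0.02,"ty":0.034,"tz":0.01,"az":0.11}
    - {"hand":-1,"tx":0.02,"ty":0.034,"az":0.11}

```text
schema error: expected keys hand, tx, ty, tz, ax, ay, az
```

apply_moves:
  plan:
    - {"hand":-1,"tx":0.02,"ty":0.034,"az":0.11}
    - {"hand":-1,"tx":0.02,"ty":0.034,"az":0.11}
    - {"hand":-1,"tx":0.02,"ty":0.034,"az":0.11}
    - {"hand":-1,"tx":0.02,"ty":0.034,"az":0.11}
    - {"hand":-1,"tx":0.02,"ty":0.034,"az":0.11}

```text
schema error: expected keys hand, tx, ty, tz, ax, ay, az
```

apply_moves:
  plan:
    - {"hand":-1,"tx":0.02,"ty":0.034,"az":0.11}
    - {"hand":-1,"tx":0.02,"ty":0.034,"az":0.11}
    - {"hand":-1,"tx":0.02,"ty":0.034,"az":0.11}
    - {"hand":-1,"tx":0.02,"ty":0.034,"az":0.11}
    - {"hand":-1,"tx":0.02,"ty":0.034,"az":0.11}

```text
schema error: expected keys hand, tx, ty, tz, ax, ay, az
```

apply_moves:
  plan:
    - {"hand":-1,"tx":0,"ty":0,"tz":0.03,"ax":0,"ay":0,"az":0.11}
    - {"hand":-1,"tx":0.018,"ty":0.03,"tz":0.03,"ax":0,"ay":0,"az":0.11}
    - {"hand":-1,"tx":0.018,"ty":0.03,"tz":0.02,"ax":0,"ay":0,"az":0.11}
    - {"hand":-1,"tx":0.02,"ty":0.034,"tz":0.01,"ax":0,"ay":0,"az":0.11}
    - {"hand":-1,"tx":0.02,"ty":0.034,"tz":0,"ax":0,"ay":0,"az":0.11}

```text
time: 0.72
eef_pos: [0.2426, -0.5283, 0.2952]
tool_rot: [179.9, -0.2, -43.9]
force: [0.9, -0.8, -0.6]
opening: 0.998
```

apply_moves:
  plan:
    - {"hand":-1,"tx":0.02,"ty":0.034,"tz":0,"ax":0,"ay":0,"az":0.11}
    - {"hand":-1,"tx":0.02,"ty":0.034,"tz":0,"ax":0,"ay":0,"az":0.11}
    - {"hand":-1,"tx":0.02,"ty":0.034,"tz":0,"ax":0,"ay":0,"az":0.11}
    - {"hand":-1,"tx":0.02,"ty":0.034,"tz":0,"ax":0,"ay":0,"az":0.11}
    - {"hand":-1,"tx":0.02,"ty":0.034,"tz":0,"ax":0,"ay":0,"az":0.11}

```text
time: 1.13
eef_pos: [0.3423, -0.357, 0.2928]
tool_rot: [180.0, -0.0, -12.3]
force: [1.0, -0.4, 0.2]
opening: 1.0
```

apply_moves:
  plan:
    - {"hand":-1,"tx":0.02,"ty":0.034,"tz":0,"ax":0,"ay":0,"az":0.11}
    - {"hand":-1,"tx":0.02,"ty":0.034,"tz":0,"ax":0,"ay":0,"az":0.11}
    - {"hand":-1,"tx":0.02,"ty":0.034,"tz":0,"ax":0,"ay":0,"az":0.11}
    - {"hand":-1,"tx":0.02,"ty":0.034,"tz":0,"ax":0,"ay":0,"az":0.11}
    - {"hand":-1,"tx":0.02,"ty":0.034,"tz":0,"ax":0,"ay":0,"az":0.11}

```text
time: 1.55
eef_pos: [0.4423, -0.187, 0.2929]
tool_rot: [180.0, -0.0, 19.2]
force: [1.4, -0.4, 0.5]
opening: 1.004
```

apply_moves:
  plan:
    - {"hand":-1,"tx":0.0113,"ty":0.032,"tz":0,"ax":0,"ay":0,"az":0.076}
    - {"hand":-1,"tx":0.0113,"ty":0.032,"tz":0,"ax":0,"ay":0,"az":0.076}
    - {"hand":-1,"tx":0.0113,"ty":0.032,"tz":0,"ax":0,"ay":0,"az":0.076}
    - {"hand":-1,"tx":0.0113,"ty":0.032,"tz":0,"ax":0,"ay":0,"az":0.076}
    - {"hand":-1,"tx":0.0113,"ty":0.032,"tz":0,"ax":0,"ay":0,"az":0.076}

```text
time: 1.97
eef_pos: [0.4985, -0.0272, 0.2928]
tool_rot: [180.0, -0.0, 40.9]
force: [1.3, -1.1, 0.4]
opening: 0.997
```

apply_moves:
  plan:
    - {"hand":-1,"tx":0,"ty":0,"tz":-0.03,"ax":0,"ay":0,"az":0}
    - {"hand":-1,"tx":0,"ty":0,"tz":-0.03,"ax":0,"ay":0,"az":0}
    - {"hand":-1,"tx":0,"ty":0,"tz":-0.03,"ax":0,"ay":0,"az":0}
    - {"hand":-1,"tx":0,"ty":0,"tz":-0.02,"ax":0,"ay":0,"az":0}
    - {"hand":-1,"tx":0,"ty":0,"tz":0,"ax":0,"ay":0,"az":0}

```text
time: 2.38
eef_pos: [0.496, -0.0288, 0.1791]
tool_rot: [-179.8, 0.2, 40.7]
force: [-1.4, 0.2, -0.4]
opening: 1.0
```

```bash
python3 - <<'E'
from h import *
for n,(x,y) in dict(scene=(230,110),top=(240,130)).items():
    im=snapshot(n); cv2.imwrite(f"pics/{n}1.png",cv2.resize(im[y:y+100,x:x+130],None,fx=5,fy=5,interpolation=cv2.INTER_CUBIC))
o=get_obs();print(o["eef_pos"],o["tool_rot"],o["joint_pos"])
E
```

```text
[ 0.49825511 -0.02860204  0.18294778] [-1.79955411e+02  2.01072972e-02  4.06877067e+01] [ 28.50868537  12.49258563 -36.67287268 113.74324339   8.87678004
  56.54019278  28.25184361]
```

View pics/scene1.png

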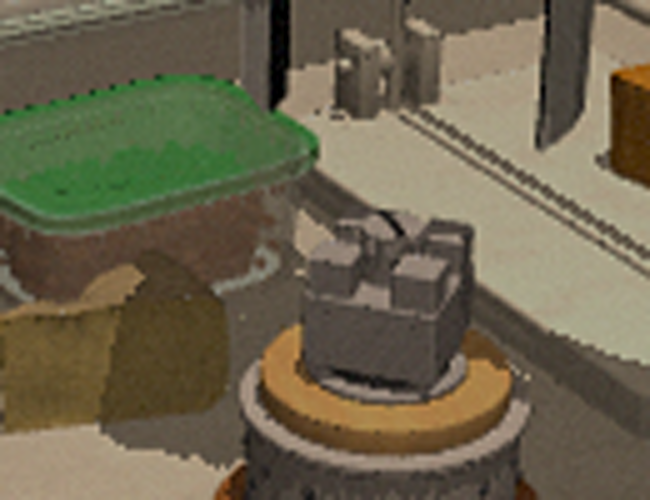

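View pics/top1.png

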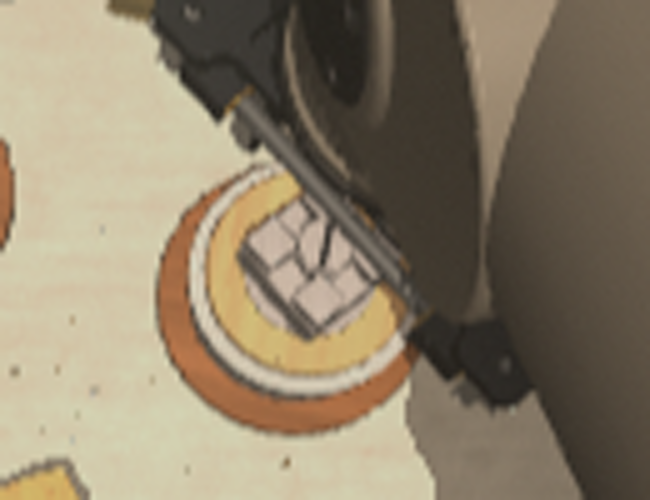

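apply_moves:
  plan:
    - {"hand":-1,"tx":0,"ty":0,"tz":-0.025,"ax":0,"ay":0,"az":0}
    - {"hand":-1,"tx":0,"ty":0,"tz":-0.025,"ax":0,"ay":0,"az":0}
    - {"hand":-1,"tx":0,"ty":0,"tz":-0.02,"ax":0,"ay":0,"az":0}
    - {"hand":-1,"tx":0,"ty":0,"tz":-0.01,"ax":0,"ay":0,"az":0}
    - {"hand":-1,"tx":0,"ty":0,"tz":-0.006,"ax":0,"ay":0,"az":0}

```text
time: 2.9
eef_pos: [0.4988, -0.0288, 0.0969]
tool_rot: [180.0, -0.0, 40.7]
force: [1.4, 0.3, 0.0]
opening: 0.998
```

apply_moves:
  plan:
    - {"hand":-1,"tx":0,"ty":0,"tz":0,"ax":0,"ay":0,"az":0}
    - {"hand":-1,"tx":0,"ty":0,"tz":0,"ax":0,"ay":0,"az":0}

```text
time: 3.07
eef_pos: [0.4991, -0.0287, 0.0978]
tool_rot: [179.9, -0.1, 40.7]
force: [-0.3, 0.1, -0.5]
opening: 0.997
```

```bash
python3 - <<'E'
from h import *
for n,(x,y) in dict(scene=(230,110)).items():
    im=snapshot(n); cv2.imwrite(f"pics/{n}2.png",cv2.resize(im[y:y+100,x:x+130],None,fx=5,fy=5,interpolation=cv2.INTER_CUBIC))
o=get_obs();print(o["eef_pos"],o["tool_rot"],o["force"])
E
```

```text
[ 0.49915639 -0.02870533  0.09789863] [ 1.79928561e+02 -6.26579916e-02  4.06705333e+01] [0.16104332 0.48900025 0.41890514]
```

View pics/scene2.png

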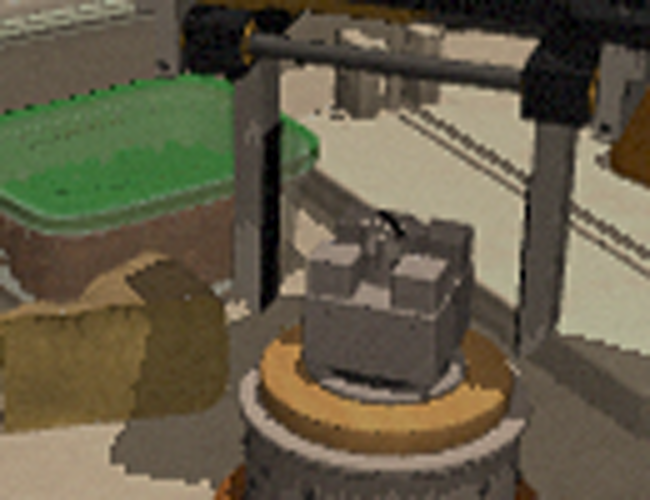

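apply_moves:
  plan:
    - {"hand":1,"tx":0,"ty":0,"tz":0,"ax":0,"ay":0,"az":0}
    - {"hand":1,"tx":0,"ty":0,"tz":0,"ax":0,"ay":0,"az":0}
    - {"hand":1,"tx":0,"ty":0,"tz":0,"ax":0,"ay":0,"az":0}
    - {"hand":1,"tx":0,"ty":0,"tz":0,"ax":0,"ay":0,"az":0}
    - {"hand":1,"tx":0,"ty":0,"tz":0,"ax":0,"ay":0,"az":0}
  grip_force: 30

```text
time: 3.53
eef_pos: [0.4983, -0.0288, 0.0968]
tool_rot: [180.0, -0.0, 40.7]
force: [-0.5, -0.0, 0.5]
opening: 0.681
```

```bash
python3 - <<'E'
from h import *
for n,(x,y) in dict(scene=(230,110)).items():
    im=snapshot(n); cv2.imwrite(f"pics/{n}3.png",cv2.resize(im[y:y+100,x:x+130],None,fx=5,fy=5,interpolation=cv2.INTER_CUBIC))
o=get_obs();print(o["eef_pos"],o["tool_rot"],o["force"],o["moment"],o["opening"]*94)
E
```

```text
[ 0.49830123 -0.02877346  0.09668882] [ 1.79995977e+02 -2.21255052e-03  4.06699438e+01] [-0.0084113  -0.0773429   0.61956491] [-0.02537416 -0.15406538 -0.01030118] 59.89966711607914
```

View pics/scene3.png

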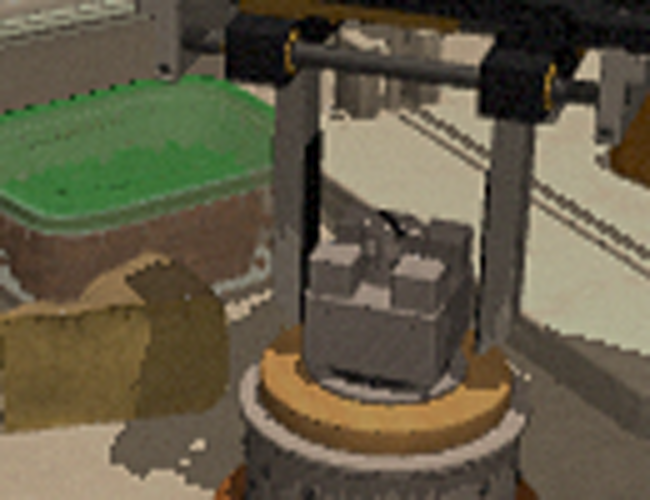

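apply_moves:
  plan:
    - {"hand":1,"tx":0,"ty":0,"tz":0,"ax":0,"ay":0,"az":0}
    - {"hand":1,"tx":0,"ty":0,"tz":0,"ax":0,"ay":0,"az":0}
    - {"hand":1,"tx":0,"ty":0,"tz":0,"ax":0,"ay":0,"az":0}
    - {"hand":1,"tx":0,"ty":0,"tz":0,"ax":0,"ay":0,"az":0}
    - {"hand":1,"tx":0,"ty":0,"tz":0,"ax":0,"ay":0,"az":0}

```text
time: 4.0
eef_pos: [0.5002, -0.027, 0.0969]
tool_rot: [180.0, -0.2, 40.7]
force: [11.4, 9.4, -9.9]
opening: 0.531
```

```bash
python3 - <<'E'
from h import *
for n,(x,y) in dict(scene=(230,110)).items():
    im=snapshot(n); cv2.imwrite(f"pics/{n}4.png",cv2.resize(im[y:y+100,x:x+130],None,fx=5,fy=5,interpolation=cv2.INTER_CUBIC))
o=get_obs();print(o["eef_pos"],o["tool_rot"],o["force"],o["moment"],o["opening"]*94)
E
```

```text
[ 0.50020819 -0.0269649   0.09689026] [179.96802588  -0.24099077  40.74906764] [12.09614754 10.32776153 -9.98505209] [ 1.82938839 -2.59941464 -0.07639977] 50.2890589035673
```

View pics/scene4.png

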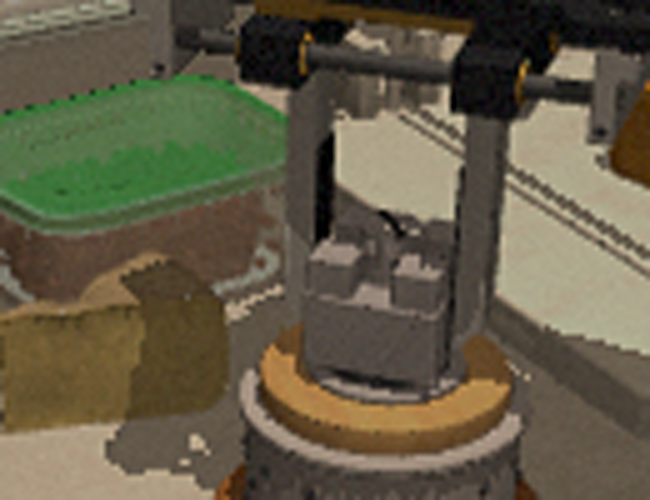

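```bash
python3 - <<'E'
from h import *
for n,ctr,rad in (("top",(305.5,178.8),9),("scene",(308.5,154.3),8)):
    c=camera_info(n)
    g=cv2.cvtColor(cv2.imread(f"pics/{n}0_raw.png"),cv2.COLOR_BGR2GRAY).astype(float)
    x,y=int(ctr[0]),int(ctr[1])
    print(n,x-9,y-8);print(g[y-8:y+9,x-9:x+10].astype(int))
E
```

```text
top 296 170
[[135 127 117 131  82 106 148 154 156 157 157 155 155 156 128 152 155 155
  156]
 [ 91 115 145 153 126  71 113 150 158 159 159 157 144 128 122 133 155 155
  157]
 [110 150 156 155 155 102  69 117 153 160 157 134 122 126 152 127 139 155
  156]
 [146 157 155 154 152 114  68  99 142 140 121 110 135 157 158 153 133 155
  135]
 [134 155 154 153 135 107 116 137 146  97  64 138 147 155 158 160 154 145
  105]
 [131 132 152 153 111 138 152 155 154  69  70 153 143 139 160 159 161 119
   90]
 [152 129 126 141 123 155 155 154 153  62 102 152 150 136 143 159 134 102
  116]
 [153 152 120 120 146 156 155 153 141  50 126 152 150 151 127 135 104 130
  152]
 [153 154 152 104 155 155 154 154 125  51 139 152 152 153 137 111 132 153
  156]
 [154 154 145  86 154 155 156 155 103  62 152 152 154 155 137 142 155 153
  157]
 [153 131 112  99 141 157 157 154  69  71 153 156 157 157 122 155 155 153
  157]
 [125 100 109  95 116 158 155 154  61 102 157 159 157 150  99 136 154 153
  158]
 [108 133 144  92  99 147 150 141  50 127 159 158 145 118 102  97 143 154
  160]
 [143 157 158 138  81 128 133 108  
[... 981 characters left out ...]
 128  74   2  62 125 127 124 124 133 137 127
  122]
 [ 53  76  78  90 132 124 124 127 134  52   9  92 127 128 129 120 121 126
  128]
 [ 68  71 101  47 100 129 122 129 129 134  33  24 125 128 126  77  98 128
  126]
 [ 69  68  84  64  57  89  87 120 120 119  54  63  81 112  78  70  75 124
  127]
 [ 87  87  80  43  79  91  57  62  72  71  81  73  74  80  79  55  51  66
   76]
 [124 130 131  59  76  93  60  62  90  83  85  71  52  50  67  51  66  76
   70]
 [129 129 120  65  67  93  56  61  82  77  72  59  70  54  84  59  77  68
   52]
 [130 127  89  50  40  57  52  68  76  76  68 107 134 133 142 109 123  89
   90]
 [129  99  50  54  50  61  53  68  71  48  44 133 127 127 126 128 126 126
  129]]
```

apply_moves:
  plan:
    - {"hand":1,"tx":0.002,"ty":0.002,"tz":0,"ax":0,"ay":0,"az":-0.04}
    - {"hand":1,"tx":0,"ty":0,"tz":0,"ax":0,"ay":0,"az":-0.04}
    - {"hand":1,"tx":0,"ty":0,"tz":0,"ax":0,"ay":0,"az":-0.04}
    - {"hand":1,"tx":0,"ty":0,"tz":0,"ax":0,"ay":0,"az":-0.04}
    - {"hand":1,"tx":0,"ty":0,"tz":0,"ax":0,"ay":0,"az":-0.04}
  grip_force: 40

```text
time: 4.47
eef_pos: [0.5004, -0.0268, 0.0968]
tool_rot: [180.0, -0.0, 29.1]
force: [-1.4, -0.5, 4.9]
opening: 0.531
```

```bash
python3 - <<'E'
from h import *
for n,rows,c0,c1,bg in (("top",range(174,183),304,308,154),("scene",range(152,157),304,312,127)):
    c=camera_info(n)
    g=cv2.cvtColor(cv2.imread(f"pics/{n}0_raw.png"),cv2.COLOR_BGR2GRAY).astype(float)
    P=[]
    for y in rows:
        w=np.clip(bg-g[y,c0:c1]-12,0,None); P.append((np.sum(w*np.arange(c0,c1))/w.sum(),y))
    P=np.array(P); k=np.polyfit(P[:,1],P[:,0],1)
    q=[unproj(c,(np.polyval(k,y),y),.138) for y in (rows[0],rows[-1])]
    d=q[0]-q[1]; print(n,P.round(2).tolist(),q,np.degrees(np.arctan2(d[1],d[0])))
o=get_obs();print(o["force"],o["moment"],o["tool_rot"])
E
```

```text
top [[305.68, 174.0], [305.5, 175.0], [305.33, 176.0], [305.14, 177.0], [304.87, 178.0], [304.67, 179.0], [304.49, 180.0], [304.33, 181.0], [304.14, 182.0]] [array([ 0.50942266, -0.0302264 ,  0.138     ]), array([ 0.49232048, -0.02671849,  0.138     ])] -11.59145191661841
scene [[306.18, 152.0], [307.04, 153.0], [308.06, 154.0], [308.79, 155.0], [309.53, 156.0]] [array([ 0.50824403, -0.02777236,  0.138     ]), array([ 0.49151527, -0.02417153,  0.138     ])] -12.147471257641559
[-1.35773871 -0.53256711  4.91317428] [-0.1941173   0.07805264  0.16533433] [ 1.79981149e+02 -5.49660868e-03  2.91106950e+01]
```

apply_moves:
  plan:
    - {"hand":1,"tx":0,"ty":0,"tz":0,"ax":0,"ay":0,"az":-0.04}
    - {"hand":1,"tx":0,"ty":0,"tz":0,"ax":0,"ay":0,"az":-0.04}
    - {"hand":1,"tx":0,"ty":0,"tz":0,"ax":0,"ay":0,"az":-0.04}
    - {"hand":1,"tx":0,"ty":0,"tz":0,"ax":0,"ay":0,"az":-0.04}
    - {"hand":1,"tx":0,"ty":0,"tz":0,"ax":0,"ay":0,"az":-0.04}

```text
time: 4.88
eef_pos: [0.5005, -0.0267, 0.0968]
tool_rot: [180.0, -0.0, 17.7]
force: [-0.1, -0.8, 3.6]
opening: 0.531
```

apply_moves:
  plan:
    - {"hand":1,"tx":0,"ty":0,"tz":0,"ax":0,"ay":0,"az":-0.04}
    - {"hand":1,"tx":0,"ty":0,"tz":0,"ax":0,"ay":0,"az":-0.04}
    - {"hand":1,"tx":0,"ty":0,"tz":0,"ax":0,"ay":0,"az":-0.04}
    - {"hand":1,"tx":0,"ty":0,"tz":0,"ax":0,"ay":0,"az":-0.04}
    - {"hand":1,"tx":0,"ty":0,"tz":0,"ax":0,"ay":0,"az":-0.04}

```text
time: 5.3
eef_pos: [0.5007, -0.0268, 0.0969]
tool_rot: [180.0, -0.0, 6.2]
force: [0.0, -0.3, 3.0]
opening: 0.533
```

apply_moves:
  plan:
    - {"hand":1,"tx":0,"ty":0,"tz":0,"ax":0,"ay":0,"az":-0.04}
    - {"hand":1,"tx":0,"ty":0,"tz":0,"ax":0,"ay":0,"az":-0.04}
    - {"hand":1,"tx":0,"ty":0,"tz":0,"ax":0,"ay":0,"az":-0.04}
    - {"hand":1,"tx":0,"ty":0,"tz":0,"ax":0,"ay":0,"az":-0.03}
    - {"hand":1,"tx":0,"ty":0,"tz":0,"ax":0,"ay":0,"az":0}

```text
time: 5.72
eef_pos: [0.5008, -0.0268, 0.0968]
tool_rot: [180.0, -0.0, -2.4]
force: [2.3, -1.1, 2.0]
opening: 0.534
```

```bash
python3 - <<'E'
from h import *
im=snapshot("scene"); cv2.imwrite("pics/scene5_raw.png",im)
draw("scene",im,265,130,80,70,9,.5,-.0255,np.radians(-4),np.radians(-12),"pics/scene5.png")
o=get_obs();print(o["eef_pos"],o["tool_rot"],o["force"],o["moment"],o["opening"]*94)
E
```

```text
[ 0.50078771 -0.02672622  0.09683886] [-1.79999988e+02 -5.25445881e-02 -2.26764330e+00] [ 2.62348177 -0.95017431  2.68240859] [-0.25947811 -0.61439384 -0.06750158] 49.69999614550091
```

View pics/scene5.png

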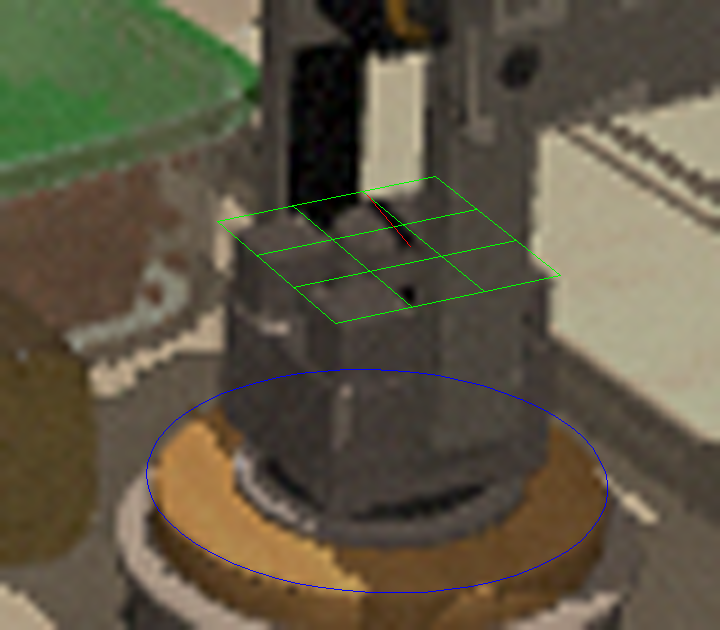

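apply_moves:
  plan:
    - {"hand":1,"tx":0,"ty":0,"tz":0,"ax":0,"ay":0,"az":-0.04}
    - {"hand":1,"tx":0,"ty":0,"tz":0,"ax":0,"ay":0,"az":-0.04}
    - {"hand":1,"tx":0,"ty":0,"tz":0,"ax":0,"ay":0,"az":-0.04}
    - {"hand":1,"tx":0,"ty":0,"tz":0,"ax":0,"ay":0,"az":-0.04}
    - {"hand":1,"tx":0,"ty":0,"tz":0,"ax":0,"ay":0,"az":0}

```text
time: 6.18
eef_pos: [0.5009, -0.0268, 0.0969]
tool_rot: [-180.0, -0.1, -11.5]
force: [3.9, -0.8, 1.9]
opening: 0.53
```

apply_moves:
  plan:
    - {"hand":1,"tx":0,"ty":0,"tz":0,"ax":0,"ay":0,"az":0}
    - {"hand":1,"tx":0,"ty":0,"tz":0,"ax":0,"ay":0,"az":0}

```text
time: 6.35
eef_pos: [0.5009, -0.0267, 0.0969]
tool_rot: [-180.0, -0.1, -11.4]
force: [5.4, -0.8, 1.9]
opening: 0.529
```

```bash
python3 - <<'E'
from h import *
im=snapshot("scene"); cv2.imwrite("pics/scene6_raw.png",im)
draw("scene",im,265,130,80,70,9,.5,-.0255,np.radians(-12),np.radians(-12),"pics/scene6.png")
o=get_obs();print(o["eef_pos"],o["tool_rot"],o["force"],o["moment"],o["opening"]*94)
E
```

```text
[ 0.50086188 -0.02675053  0.0968369 ] [-1.79981755e+02 -5.82038265e-02 -1.13775117e+01] [ 5.80288141 -1.56595291  3.26129433] [-0.36585033 -1.30248964 -0.00546809] 49.62757837862238
```

View pics/scene6.png

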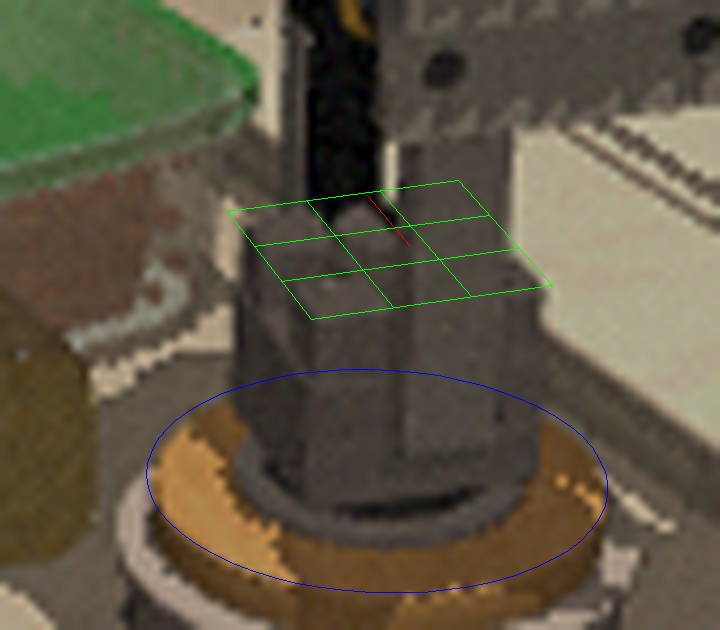

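apply_moves:
  plan:
    - {"hand":-1,"tx":0,"ty":0,"tz":0,"ax":0,"ay":0,"az":0}
    - {"hand":-1,"tx":0,"ty":0,"tz":0,"ax":0,"ay":0,"az":0}
    - {"hand":-1,"tx":0,"ty":0,"tz":0,"ax":0,"ay":0,"az":0}
    - {"hand":-1,"tx":0,"ty":0,"tz":0,"ax":0,"ay":0,"az":0}
    - {"hand":-1,"tx":0,"ty":0,"tz":0,"ax":0,"ay":0,"az":0}

```text
time: 6.82
eef_pos: [0.4999, -0.0267, 0.0964]
tool_rot: [180.0, 0.0, -11.4]
force: [0.2, -0.1, 0.9]
opening: 0.842
```

apply_moves:
  plan:
    - {"hand":-1,"tx":0,"ty":0,"tz":0.02,"ax":0,"ay":0,"az":0}
    - {"hand":-1,"tx":0,"ty":0,"tz":0.03,"ax":0,"ay":0,"az":0}
    - {"hand":-1,"tx":0,"ty":0,"tz":0.04,"ax":0,"ay":0,"az":0}
    - {"hand":-1,"tx":0,"ty":0,"tz":0.04,"ax":0,"ay":0,"az":0}
    - {"hand":-1,"tx":0,"ty":-0.03,"tz":0.03,"ax":0,"ay":0,"az":0}

```text
time: 7.23
eef_pos: [0.5008, -0.0516, 0.2595]
tool_rot: [-179.9, -0.1, -11.1]
force: [1.5, 0.4, -0.1]
opening: 0.998
```

apply_moves:
  plan:
    - {"hand":-1,"tx":0,"ty":-0.04,"tz":0,"ax":0,"ay":0,"az":0}
    - {"hand":-1,"tx":0,"ty":-0.04,"tz":0,"ax":0,"ay":0,"az":0}
    - {"hand":-1,"tx":0,"ty":-0.04,"tz":0,"ax":0,"ay":0,"az":0}
    - {"hand":-1,"tx":0,"ty":-0.03,"tz":0,"ax":0,"ay":0,"az":0}
    - {"hand":-1,"tx":0,"ty":-0.02,"tz":0,"ax":0,"ay":0,"az":0}

```text
time: 7.65
eef_pos: [0.4993, -0.2297, 0.2559]
tool_rot: [180.0, 0.0, -11.6]
force: [0.4, 0.4, -0.0]
opening: 0.998
```

```bash
python3 - <<'E'
from h import *
r=np.radians
im=snapshot("scene"); cv2.imwrite("pics/scene7_raw.png",im)
cv2.imwrite("pics/scene7.png",cv2.resize(im[135:195,270:340],None,fx=10,fy=10,interpolation=cv2.INTER_CUBIC))
im=snapshot("top"); cv2.imwrite("pics/top7_raw.png",im)
cv2.imwrite("pics/top7.png",cv2.resize(im[155:215,270:335],None,fx=10,fy=10,interpolation=cv2.INTER_CUBIC))
o=get_obs();print(o["eef_pos"],o["tool_rot"],o["opening"])
E
```

```text
[ 0.49929933 -0.22983982  0.25555595] [ 1.79969416e+02  5.48774490e-02 -1.17363920e+01] 0.9983993755920485
```

View pics/scene7.png

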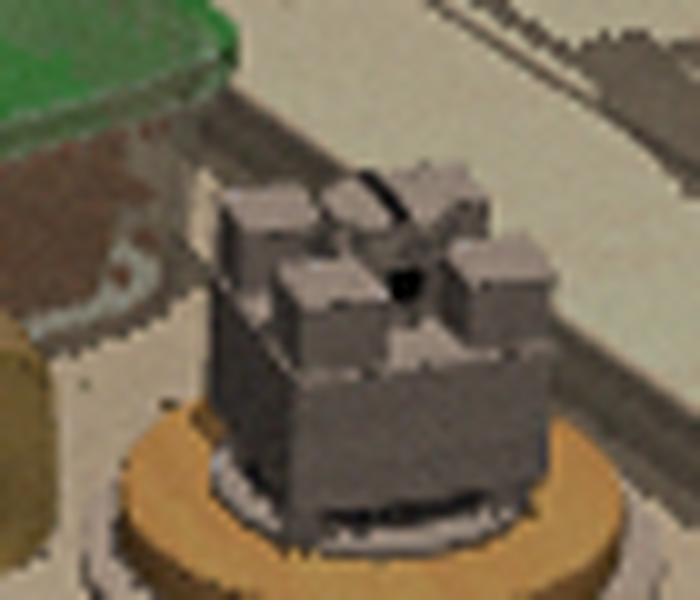

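View pics/top7.png

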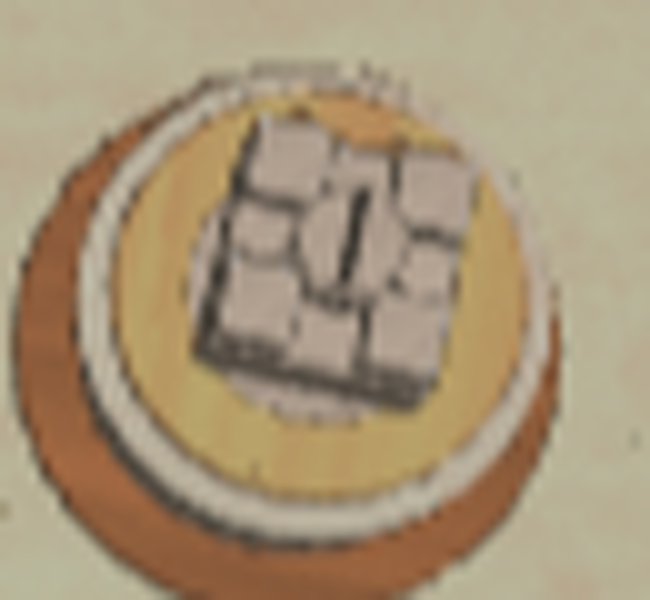

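```bash
python3 - <<'E'
from h import *
r=np.radians
draw("top",cv2.imread("pics/top7_raw.png"),270,155,65,60,10,.4995,-.0283,r(-11.8),r(-11.8),"pics/ov7t.png")
E
```

```text
(no output)
```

View pics/ov7t.png

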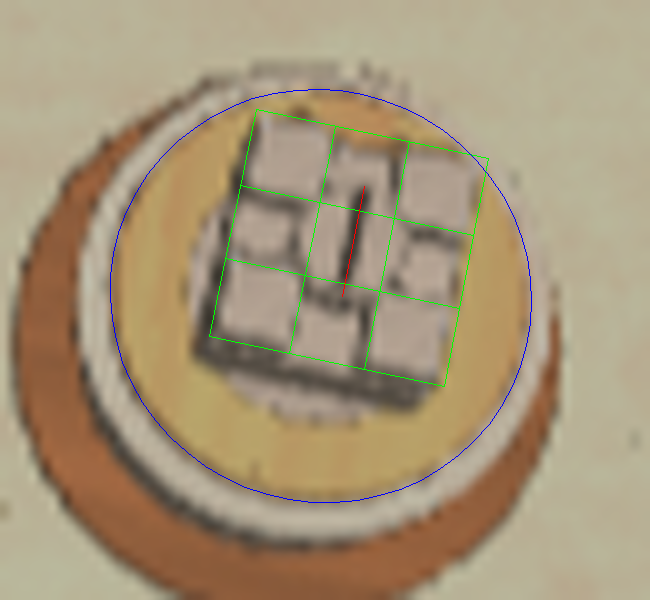

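The top view shows the slot edges parallel to the hole line to within about 1°. The scene view shows the hole open in the middle of the slot.

```bash
python3 - <<'E'
from bench import *
o=get_obs();print(o["time"],o["force"],o["dq"].round(2)); print(close_job())
E
```

```text
7.75 [ 0.24883844 -0.28604927  0.25020945] [-2.13 -1.   -3.14  1.37 -0.78 -0.06 -2.75]
the job is handed in; nothing more can be done
None
```

The nut on the press without a pin is tightened into line with its pin hole, and I've handed the job in. I gripped it across two flat sides and turned it about 52° clockwise in one go, without passing the hole. I then let go and moved the arm well clear. It took about 7.8 s of the 32 s allowed.

- **Alignment:** the pin hole's direction measured -11.6° from the top camera and -12.1° from the scene camera. The tool ended at -11.4°. In the pictures after release, the slot runs parallel to the hole line to within about 1°, and the scene view shows the open hole in the middle of the slot.
- **Disagreements:** the two cameras differed by about 2–3 mm on where the press stands. The first grip was a few mm off centre and pushed with about 15 N; I corrected that before most of the turn.
- **At hand-in:** the arm was clear and touching nothing, with joint speeds of up to about 3°/s as it settled. No check failed.

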